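# Clamp the gudgeon pin with the sliding collar

## Robot

A 6-joint arm with a two-finger parallel gripper is mounted at the origin on the work surface. World frame = base frame: x ahead of the robot, y to its left, z up, the work surface at z = 0. Lengths are in m, angles in rad, forces in N, time in s.
With the tool pointing down it reaches from about 0.275 to 0.725 m from the base axis. Payload 15.9 kg.
Tool frame: the origin (TCP) lies at the very end of the fingers, on their centre line; the grasp point (between the pads) lies 19 mm behind it; z points along the fingers, y is the line along which they close (so a half turn about z gives the same grasp; the last joint's range is limited). The gripper opens to 85 mm and grips with 20 to 120 N. Pads are 22 mm wide; open, the fingers measure 114 mm over their backs; the gripper's body (76 mm by 85 mm) begins 54 mm behind the grasp point. The pads swing forward as they close: fully open they stand 13 mm farther back than shut.
Start: joints at [-1.244, 0.213, -0.034, 1.323, 0, 1.571], TCP at [0.161, -0.474, 0.206] pointing down, gripper open.
Joint ranges: [-2.98, 2.98], [-0.74, 1.72], [-1.14, 1.35], [-2.1, 2.04], [-1.57, 1.44], [-3.14, 3.14]. Speed limits (rad/s): [1.89, 1.89, 2.39, 2.57, 3.14, 3.14].

## Interface

Orientations are given as a unit quaternion [x, y, z, w].
In Python, from workcell import bot gives the robot as it stands.
- The arm moves only by the tool step_arm, never from a script. Its argument "commands" is a list of rows, each an object of numbers: "dx", "dy", "dz": the shift along the tool's x, y, z in mm; "ax", "ay", "az": the turn, a rotation vector about the tool's x, y, z in rad; "jaw": the opening, from -1 (shut) to 1 (fully open). A call has 1 to 12 rows; each row shifts and turns the commanded pose from where the row before left it, along the tool's axes as they then stand; what a row does not reach is not made up. A row lasts 1/8 s, in which the tool goes at most 62.5 mm and 10.7 degrees, less where a joint would pass 70% of its speed; a pose out of reach is approached as far as the arm can. A call with a gripper value outside its range is refused whole. The fingers move at their own pace and stop on an object; the grip force is fixed at half the most. Time passes only in rows, so rows that do not move let the fingers close. It gives the time, the measured TCP pose, the force, the opening and the grip force at its end, in the units of the state.
- bot.get_obs(): the state, without advancing time (a new reading comes with each control period).
- bot.camera(name): name is "scene" or "top"; returns the picture (400x640x3 uint8, blue, green, red); there is no depth.
- bot.camera_model(name): a dict with "mtx" (3x3 intrinsics, pixels), "k1" (the pictures are not rectified: a ray, as slopes to the right and down, at radius r is drawn at 1 + k1 r^2 times it, then the intrinsics apply), "view" (4x4, takes a point from world to camera coordinates). Camera axes: x right, y down, z forward; pixel columns grow to the right and rows downward; lengths in m; the calibration is good to about 2 mm. A picture is of the moment at which its call begins. camera_model takes no time and is no camera call.
- bot.sign_off(): hands the job in; it is judged then, once.
Trained networks look in the newest picture that a camera, given by its name, has taken for a name from the list of things; names that differ only in an ending like _2 or _b are one class to them, and where a whole thing is asked for, a point or a joint stands for the part that bears it (a point fixed in the world has none). Each returns a list of dicts, best first, with "score" (0 to 1); they miss things now and then, are a little off and sometimes report something else, mostly with a low value. They report only what shows in the picture. A call takes as long as a camera call.
- bot.boxes_of(thing, camera): "point" ([x, y, z] in m, in the coordinates of the camera as it stood for that picture, good to about 4 mm: the middle of the surface that is visible of it).
- bot.silhouettes(thing, camera): "mask" (400x640 bool, what is visible of it).
- bot.tip_of(thing, camera): "point" ([x, y, z] in m, in the coordinates of the camera as it stood for that picture, good to about 4 mm: a listed point, or the origin of a listed thing).
The state is a dict: "time_s": time; "q": joint angles; "joint_velocities": joint speeds; "joint_torque": joint torques, N m; "eef_pos": TCP position; "ee_rot": TCP orientation; "ft_force": force on the tool from outside, world axes, zero at the start; "ft_torque": the same for the moment, N m; "opening": opening from 0.0 (shut) to 1.0 (fully open); "grasp_force": force on a finger pad.
Only numpy, scipy, OpenCV 4.12 (cv2) and the standard library are available. Lean on these libraries where they do the work, as an engineer would, in place of code of your own. Each camera call takes 0.05 s, during which the arm holds its last target. There are 200 camera calls.

## Task

Clamp the gudgeon pin end-wise in the bench jig: loosen the red wing screw until its collar is free, slide the collar along the bar so that it gently pushes the pin fully home against the anvil with no play left, and screw the wing firmly tight again. Do not drag the collar while its screw is tight, and leave the piston, wrench, tray and screwdriver where they lie.

Things in the scene. Friction and masses are not known exactly. Their poses are not given: they have to be found in the camera images.
- jig: fixed grey-green bench jig, base plate 160 x 310 x 15 mm; origin at the centre of its underside, on the bench. Its own y axis points along the bar and the cradle towards the anvil. The steel guide bar (20 mm thick) runs along y at x = -30, z = 70 mm, held by two end blocks 90 mm high at y = -137 and +137 mm; the V cradle for the pin runs parallel to it at x = +40 mm. Nothing on the jig but the wing screw is higher than 105 mm
- anvil_face (a point): middle of the anvil's flat face, fixed on the jig at x = 40, y = 110, z = 55 mm; the face looks along the jig's -y, towards the pin
- collar (a joint): sliding of the knurled steel collar (52 mm across, 40 mm long, 0.5 kg) along the bar, in m: 0 farthest from the anvil, growing towards it (jig's +y), end stop at 0.115. Loose, it slides with about 3 N of friction. Its yellow arm with a brass pusher reaches over to the pin's axis. When the pusher, the pin and the anvil all touch, it reads 0.103
- pusher_face (a point): centre of the brass pusher's flat face (24 mm across), on the pin's axis; it is carried by the collar and faces the anvil
- screw (a joint): turn of the set screw in the collar, in rad: 0 hard against its stop (fully tight), growing anticlockwise seen from above (loosening), up to 6.0. Its tip grips the bar below 2.0, harder the lower it reads; above 2.0 the collar is free. Turning it takes about 0.12 N m when free, rising to about 0.3 N m when tightening towards the stop. At the start it is tight, within 0.3 of the stop. Tight means below 0.6. It stays as it is left and does not rise noticeably
- screw_wing (a point): centre of the set screw's red wing head, on the vertical screw axis: an upright flat bar 60 mm long (own x), 14 mm thick (own y), 30 mm high, 10 mm free under it, pinched from above across its thickness. A white dot marks its +x end, along the jig's +x when the screw joint reads 0. It travels with the collar: in the jig frame at x = -30, y = collar joint - 95, z = 130 mm
- pin_mid (a point): centre of the loose steel gudgeon pin, a cylinder 30 mm across and 80 mm long, 0.2 to 0.45 kg, lying in the V cradle along its own y (the jig's y), free to slide in it; at the start short of the anvil. Fully home, this point is 40 mm from the anvil's face
- piston: loose aluminium piston standing near the jig, 70 mm across, 62 mm tall; origin under its centre; not to be disturbed
- wrench: loose steel wrench, 190 mm long, lying flat; not to be disturbed
- parts_tray: loose wooden tray 110 x 140 x 45 mm; origin under its centre; not to be disturbed
- screwdriver: loose screwdriver with an orange handle, 180 mm long, lying flat; not to be disturbed

How it is judged:
On the way, in this order (a step that is already met when the one before it is completed fails the run):
1. the screw is loosened until the collar is free, the collar still where it was (value of joint screw above 1.8 rad and value of joint collar below 0.06 m), for 0.1 s.
2. with the screw loose, the collar has pushed the pin home against the anvil (value of joint screw above 1.5 rad and value of joint collar above 0.1015 m and distance between pin_mid and anvil_face below 0.0415 m), for 0.1 s.
At the end, for the whole second after the job is handed in: the pin's end within 1.5 mm of the anvil, the collar within 1.5 mm of its full-contact position (joint above 0.1015), the screw tight (joint below 0.6 rad), the pin at rest (value of joint collar above 0.1015 m and distance between pin_mid and anvil_face below 0.0415 m and value of joint screw below 0.6 rad and linear speed of pin below 0.01 m/s); the robot touches nothing.
It fails at once if the collar is dragged along the bar while its screw is tight (value of joint screw below 1 rad and distance of pusher_face from where it was at the start of the episode above 0.005 m and value of joint collar below 0.099 m and (velocity of joint collar above 0.02 m/s or velocity of joint collar below -0.02 m/s)).
It fails at once if the pin is pressed harder than 80 N (contact force between collar and pin above 80 N).
It fails at once if the piston, wrench, tray or screwdriver is moved more than 20 mm (distance of any of piston, wrench, parts_tray, screwdriver from where it was at the start of the episode above 0.02 m).
It also fails if it takes over 64 s, if anything falls off the work surface, if the arm or the gripper's body presses on something with over 40 N, if the wrist force passes 120 N, or if a joint passes its speed limit or range.

## Working session

There is one attempt and no reset: what is moved stays moved. The work goes in short steps, Python scripts to look and compute and a tool call to move; the robot and the scene stay as the last step left them, time stands still between calls to the robot, and variables do not carry over. Pictures are saved under pics/ and viewed, at most 10 in all, crops included, and the job is handed in when it is done.

Besides the shell and the picture viewer there is one more tool, called after "Request:" as a command line: name --argument value ..., lists and objects as JSON in quotes. step_arm: Moves the arm, as the interface text tells. Its arguments: {"type":"object","properties":{"commands":{"type":"array","items":{"type":"object","properties":{"dx":{"type":"number"},"dy":{"type":"number"},"dz":{"type":"number"},"ax":{"type":"number"},"ay":{"type":"number"},"az":{"type":"number"},"jaw":{"type":"number"}}}}},"required":["commands"]}

```bash
mkdir -p pics; cat > h.py <<'E'
import numpy as np, cv2
from workcell import bot
def w(p,cam):
    V=np.array(bot.camera_model(cam)["view"]); return (np.linalg.inv(V)@np.r_[p,1])[:3]
def proj(P,cam):
    m=bot.camera_model(cam); c=np.array(m["view"])@np.r_[P,1]; s=c[:2]/c[2]; s=s*(1+m["k1"]*(s@s)); return (np.array(m["mtx"])@np.r_[s,1])[:2]
def ray(px,cam,z):
    m=bot.camera_model(cam); K=np.array(m["mtx"]); d=(np.linalg.inv(K)@np.r_[px,1])[:2]; s=d.copy()
    for _ in range(20): s=d/(1+m["k1"]*(s@s))
    I=np.linalg.inv(np.array(m["view"])); o=I[:3,3]; v=I[:3,:3]@np.r_[s,1]; return o+v*(z-o[2])/v[2]
E
python3 - <<'E'
from h import *
for c in ("scene","top"):
    cv2.imwrite(f"pics/{c}0.png",bot.camera(c))
    V=np.linalg.inv(np.array(bot.camera_model(c)["view"])); print(c,V[:3,3].round(3),V[:3,2].round(3))
    for t in ("screw_wing","anvil_face","pin_mid","pusher_face","jig","piston","wrench","parts_tray","screwdriver"):
        for r in bot.tip_of(t,c)[:2]: print(c,t,round(r["score"],2),w(r["point"],c).round(4),proj(w(r["point"],c),c).round(0))
o=bot.get_obs(); print(o)
E
```

```text
scene [ 0.999 -0.491  0.947] [-0.422  0.479 -0.77 ]
scene screw_wing 0.75 [ 0.4922 -0.1181  0.1289] [266. 218.]
scene screw_wing 0.2 [ 0.542  -0.0495  0.0028] [302. 240.]
scene anvil_face 0.62 [0.6075 0.0422 0.0578] [342. 220.]
scene pin_mid 0.79 [ 0.5859 -0.0315  0.0542] [318. 234.]
scene jig 0.6 [ 0.5433 -0.0457  0.0068] [303. 238.]
scene jig 0.33 [ 0.6721 -0.1324 -0.0012] [317. 289.]
scene piston 0.67 [ 5.808e-01  1.852e-01 -5.000e-04] [364. 198.]
scene wrench 0.64 [ 0.3888 -0.0516 -0.0019] [263. 212.]
scene parts_tray 0.63 [ 0.443  -0.3137 -0.0035] [204. 284.]
scene screwdriver 0.91 [ 0.673  -0.1365 -0.0015] [316. 290.]
top [0.419 0.027 1.26 ] [ 0.126  0.013 -0.992]
top screw_wing 0.79 [ 0.4913 -0.123   0.1273] [396. 244.]
top anvil_face 0.92 [0.6133 0.0461 0.0531] [318. 195.]
top pin_mid 0.98 [ 0.5929 -0.0321  0.0559] [352. 203.]
top pin_mid 0.57 [ 0.6783 -0.1321 -0.0015] [390. 172.]
top pusher_face 0.63 [ 0.5683 -0.1156  0.0534] [387. 213.]
top jig 0.62 [ 0.5449 -0.0511  0.    ] [359. 226.]
top piston 0.85 [0.5788 0.1883 0.0021] [261. 214.]
top wrench 0.79 [ 0.3894 -0.0501 -0.0
[... 191 characters left out ...]
'time_s': 1.0, 'q': array([-1.24401958e+00,  2.12895896e-01, -3.43901562e-02,  1.32351844e+00,
       -1.61027432e-05,  1.57083244e+00]), 'joint_velocities': array([-0.00050453, -0.0008206 , -0.00065882,  0.00021505, -0.00046811,
       -0.00154018]), 'joint_torque': array([-1.07377418e-03, -6.85985684e+01,  4.87318039e+01,  1.94160260e-03,
       -8.37889434e-05,  2.88335355e-05]), 'eef_pos': array([ 0.16048491, -0.47352534,  0.2057118 ]), 'ee_rot': array([ 9.86684725e-01,  1.62644562e-01, -8.60867529e-06, -2.72083665e-06]), 'ft_force': array([0.20529072, 0.60361284, 0.25629844]), 'ft_torque': array([ 0.01664322, -0.05998868, -0.01839197]), 'grasp_force': 0.0, 'opening': 1.0055101086333846}
```

```bash
python3 - <<'E'
from h import *
t=cv2.imread("pics/top0.png")[130:330,240:500]; s=cv2.imread("pics/scene0.png")[130:330,180:440]
cv2.imwrite("pics/t1.png",cv2.resize(t,None,fx=3,fy=3,interpolation=2)); cv2.imwrite("pics/s1.png",cv2.resize(s,None,fx=3,fy=3,interpolation=2))
E
```

```text
(no output)
```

View pics/t1.png

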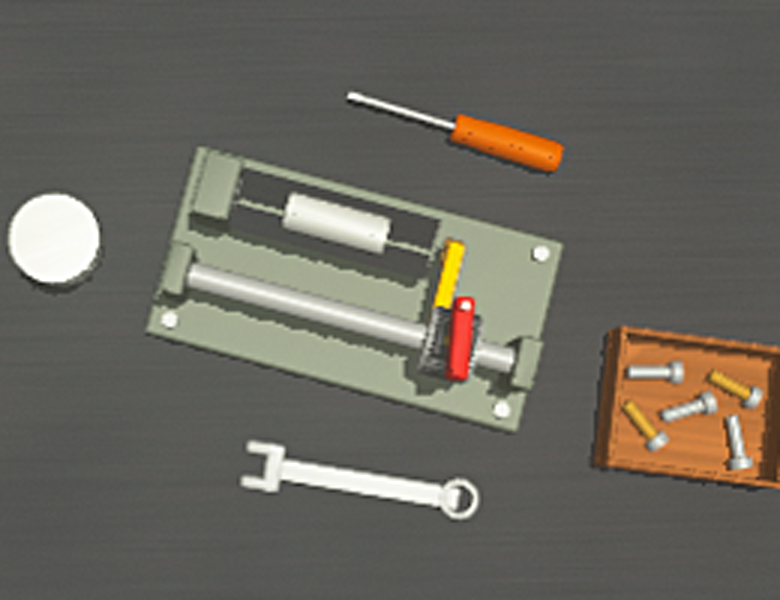

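View pics/s1.png

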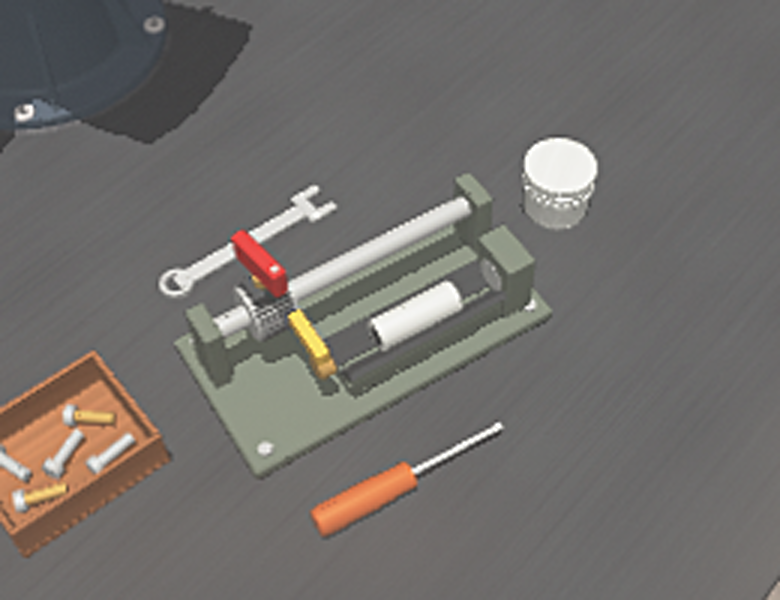

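```bash
python3 - <<'E'
from h import *
f=lambda p:np.array(p)/3+[240,130]
C=[ray(f(p),"top",.015)[:2] for p in ((203,148),(148,332),(518,432),(562,242))]
print(np.round(C,4), np.mean(C,0))
v=(C[0]+C[1]-C[2]-C[3])/2; print(np.hypot(*v), "yaw", -np.arctan2(v[0],v[1]))
v=(C[0]-C[1]+C[3]-C[2])/2; print(np.hypot(*v), "yaw", np.arctan2(v[1],v[0]))
img=cv2.imread("pics/top0.png"); h=cv2.cvtColor(img,cv2.COLOR_BGR2HSV)
m=((h[...,0]<5)|(h[...,0]>175))&(h[...,1]>200)&(h[...,2]>100); m[:,:340]=0;m[:,430:]=0
ys,xs=np.where(m); r=cv2.minAreaRect(np.c_[xs,ys].astype(np.float32)); b=cv2.boxPoints(r); print(r)
P=np.array([ray(p,"top",.145)[:2] for p in b]); print(P.round(4),P.mean(0))
for c in("top","scene"):
    img=bot.camera(c)
    for t in ("screw_wing","pusher_face","pin_mid","anvil_face"):
        for r in bot.tip_of(t,c)[:1]: print(c,t,w(r["point"],c).round(4))
E
```

```text
[[ 0.6596  0.0715]
 [ 0.5106  0.118 ]
 [ 0.425  -0.1756]
 [ 0.5766 -0.2172]] [ 0.54294651 -0.05080494]
0.3030960896813968 yaw -0.28189244647164025
0.1566777183780683 yaw -0.28477507277582265
((393.2828063964844, 241.8893585205078), (5.975358486175537, 26.16482925415039), 5.19442892074585)
[[ 0.4668 -0.1054]
 [ 0.5228 -0.1124]
 [ 0.5214 -0.1253]
 [ 0.4653 -0.1182]] [ 0.49406506 -0.11531971]
top screw_wing [ 0.4913 -0.1178  0.1284]
top pusher_face [ 0.5692 -0.1129  0.0554]
top pin_mid [ 0.5904 -0.0312  0.0554]
top anvil_face [0.6127 0.0457 0.0523]
scene screw_wing [ 0.4909 -0.117   0.1317]
scene pusher_face [ 0.563  -0.114   0.0511]
scene pin_mid [ 0.5848 -0.0339  0.0551]
scene anvil_face [0.6067 0.0403 0.0582]
```

Request:
step_arm --commands '[{"dx":42.9,"dy":-23.1},{"dx":42.9,"dy":-23.1},{"dx":42.9,"dy":-23.1},{"dx":42.9,"dy":-23.1},{"dx":42.9,"dy":-23.1},{"dx":42.9,"dy":-23.2},{"dx":42.9,"dy":-23.2},{"dx":42.9,"dy":-23.2},{"dx":42.9,"dy":-23.2},{"dx":42.9,"dy":-23.2},{},{}]'

```text
validation failed for argument at $.co...
```

```bash
python3 - <<'E'
from h import *
o=bot.get_obs(); print(o["time_s"],o["q"].round(3),o["eef_pos"].round(4),2*np.arctan2(o["ee_rot"][1],o["ee_rot"][0]),o["ee_rot"].round(4),o["ft_force"])
E
```

```text
1.5 [-1.244  0.213 -0.034  1.324 -0.     1.571] [ 0.1605 -0.4735  0.2057] 0.3267977776087559 [ 0.9867  0.1627 -0.     -0.    ] [-0.11566294  1.15198113  0.24756765]
```

Request:
step_arm --commands '[{"dx":42.9,"dy":-23.1,"dz":0,"ax":0,"ay":0,"az":0,"jaw":1},{"dx":42.9,"dy":-23.1,"dz":0,"ax":0,"ay":0,"az":0,"jaw":1},{"dx":42.9,"dy":-23.1,"dz":0,"ax":0,"ay":0,"az":0,"jaw":1},{"dx":42.9,"dy":-23.1,"dz":0,"ax":0,"ay":0,"az":0,"jaw":1},{"dx":42.9,"dy":-23.1,"dz":0,"ax":0,"ay":0,"az":0,"jaw":1},{"dx":42.9,"dy":-23.2,"dz":0,"ax":0,"ay":0,"az":0,"jaw":1},{"dx":42.9,"dy":-23.2,"dz":0,"ax":0,"ay":0,"az":0,"jaw":1},{"dx":42.9,"dy":-23.2,"dz":0,"ax":0,"ay":0,"az":0,"jaw":1},{"dx":42.9,"dy":-23.2,"dz":0,"ax":0,"ay":0,"az":0,"jaw":1},{"dx":42.9,"dy":-23.2,"dz":0,"ax":0,"ay":0,"az":0,"jaw":1}]'

```text
time_s: 2.75
eef_pos: [0.4935, -0.1152, 0.2058]
ee_rot: [0.987, 0.163, 0.0, 0.0]
ft_force: [0.4, -1.4, 0.5]
opening: 0.998
grasp_force: 0.0
```

```bash
python3 - <<'E'
from h import *
o=bot.get_obs(); print(o["time_s"],o["q"].round(3),o["eef_pos"].round(4),2*np.arctan2(o["ee_rot"][1],o["ee_rot"][0]),o["ee_rot"].round(4),o["ft_force"])
E
```

```text
2.75 [-0.229  0.227 -0.017  1.327 -0.     2.585] [ 0.4935 -0.1152  0.2058] 0.32693003539483984 [9.867e-01 1.627e-01 2.000e-04 1.000e-04] [ 0.40357895 -1.43647602  0.51344237]
```

Request:
step_arm --commands '[{"az":-0.179,"jaw":1},{"az":-0.179,"jaw":1},{"az":-0.179,"jaw":1},{"az":-0.179,"jaw":1},{"az":-0.179,"jaw":1},{"az":-0.179,"jaw":1},{"az":-0.179,"jaw":1},{"az":-0.179,"jaw":1},{"az":-0.179,"jaw":1},{"az":-0.179,"jaw":1},{"az":-0.179,"jaw":1},{"az":-0.179,"jaw":1}]'

```text
validation failed for argument at $.co...
```

Request:
step_arm --commands '[{"az":-0.18,"jaw":1},{"az":-0.18,"jaw":1},{"az":-0.18,"jaw":1},{"dz":25,"jaw":1},{"dz":10,"jaw":1},{"dz":0,"jaw":1}]'

```text
validation failed for argument at $.co...
```

```bash
cat >> h.py <<'E'
def st():
    o=bot.get_obs(); print(o["time_s"],o["q"].round(3),o["eef_pos"].round(4),"yaw",(2*np.arctan2(o["ee_rot"][1],o["ee_rot"][0])).round(4),o["ee_rot"].round(4),"F",o["ft_force"].round(1),"T",o["ft_torque"].round(2),o["opening"].round(3),o["grasp_force"])
E
python3 - <<'E'
from h import *
st()
i=[bot.camera(c) for c in("top","scene")]
for c in("top","scene"):
    for r in bot.tip_of("screw_wing",c)[:1]: print(c,r["score"],w(r["point"],c).round(4))
cv2.imwrite("pics/c2.png",np.hstack([cv2.resize(i[0][180:300,330:460],None,fx=3,fy=3),cv2.resize(i[1][150:270,200:330],None,fx=3,fy=3)]))
E
```

```text
Traceback (most recent call last):
  File "h.py", line 12, in st
    o=bot.get_obs(); print(o["time_s"],o["q"].round(3),o["eef_pos"].round(4),"yaw",(2*np.arctan2(o["ee_rot"][1],o["ee_rot"][0])).round(4),o["ee_rot"].round(4),"F",o["ft_force"].round(1),"T",o["ft_torque"].round(2),o["opening"].round(3),o["grasp_force"])
                                                                                                                                                                                                                      ^^^^^^^^^^^^^^^^^^
AttributeError: 'float' object has no attribute 'round'
```

All seven fields are needed per row.

Request:
step_arm --commands '[{"dx":0,"dy":0,"dz":0,"ax":0,"ay":0,"az":-0.179,"jaw":1},{"dx":0,"dy":0,"dz":0,"ax":0,"ay":0,"az":-0.179,"jaw":1},{"dx":0,"dy":0,"dz":0,"ax":0,"ay":0,"az":-0.179,"jaw":1},{"dx":0,"dy":0,"dz":0,"ax":0,"ay":0,"az":-0.179,"jaw":1},{"dx":0,"dy":0,"dz":0,"ax":0,"ay":0,"az":-0.179,"jaw":1},{"dx":0,"dy":0,"dz":0,"ax":0,"ay":0,"az":-0.179,"jaw":1},{"dx":0,"dy":0,"dz":0,"ax":0,"ay":0,"az":-0.179,"jaw":1},{"dx":0,"dy":0,"dz":0,"ax":0,"ay":0,"az":-0.179,"jaw":1},{"dx":0,"dy":0,"dz":0,"ax":0,"ay":0,"az":-0.179,"jaw":1},{"dx":0,"dy":0,"dz":0,"ax":0,"ay":0,"az":-0.179,"jaw":1},{"dx":0,"dy":0,"dz":0,"ax":0,"ay":0,"az":-0.179,"jaw":1},{"dx":0,"dy":0,"dz":0,"ax":0,"ay":0,"az":-0.179,"jaw":1}]'

```text
time_s: 4.25
eef_pos: [0.4925, -0.1166, 0.2057]
ee_rot: [0.324, 0.946, 0.0, -0.0]
ft_force: [-0.4, 0.1, -0.7]
opening: 1.0
grasp_force: 0.0
```

Request:
step_arm --commands '[{"dx":0,"dy":0,"dz":0,"ax":0,"ay":0,"az":-0.18,"jaw":1},{"dx":0,"dy":0,"dz":0,"ax":0,"ay":0,"az":-0.18,"jaw":1},{"dx":0,"dy":0,"dz":0,"ax":0,"ay":0,"az":-0.18,"jaw":1},{"dx":0,"dy":0,"dz":25,"ax":0,"ay":0,"az":0,"jaw":1},{"dx":0,"dy":0,"dz":10,"ax":0,"ay":0,"az":0,"jaw":1},{"dx":0,"dy":0,"dz":0,"ax":0,"ay":0,"az":0,"jaw":1}]'

```text
time_s: 5.0
eef_pos: [0.4921, -0.1165, 0.1704]
ee_rot: [0.063, 0.998, 0.0, -0.001]
ft_force: [0.0, 0.2, -0.1]
opening: 0.998
grasp_force: 0.0
```

```bash
sed -i 's/o\["opening"\].round(3)/round(o["opening"],3)/' h.py
python3 - <<'E'
from h import *
st()
i=[bot.camera(c) for c in("top","scene")]
for c in("top","scene"):
    for r in bot.tip_of("screw_wing",c)[:1]: print(c,r["score"],w(r["point"],c).round(4))
cv2.imwrite("pics/c2.png",np.hstack([cv2.resize(i[0][180:300,330:460],None,fx=3,fy=3),cv2.resize(i[1][150:270,200:330],None,fx=3,fy=3)]))
E
```

```text
5.0 [-0.232  0.235 -0.096  1.241  0.    -0.105] [ 0.4921 -0.1165  0.1704] yaw 3.0145 [ 6.35e-02  9.98e-01  1.00e-04 -6.00e-04] F [ 0.   0.2 -0.1] T [ 0.01 -0.02 -0.  ] 0.998 0.0
scene 0.71 [ 0.6753 -0.134  -0.0009]
```

View pics/c2.png

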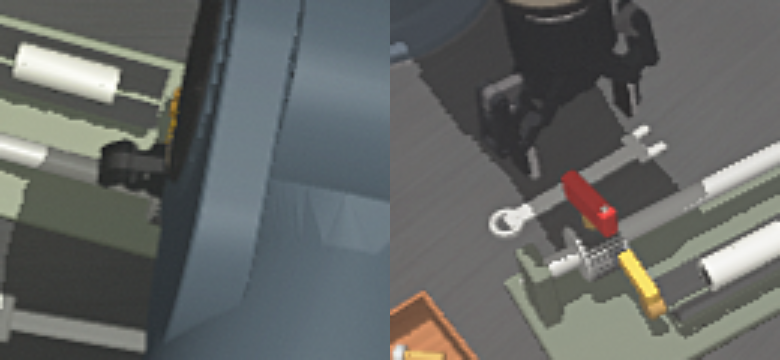

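Request:
step_arm --commands '[{"dx":0,"dy":0,"dz":25,"ax":0,"ay":0,"az":0,"jaw":1},{"dx":0,"dy":0,"dz":22,"ax":0,"ay":0,"az":0,"jaw":1},{"dx":0,"dy":0,"dz":10,"ax":0,"ay":0,"az":0,"jaw":1},{"dx":0,"dy":0,"dz":0,"ax":0,"ay":0,"az":0,"jaw":0}]'

```text
time_s: 5.7
eef_pos: [0.4924, -0.1166, 0.1138]
ee_rot: [0.063, 0.998, 0.0, -0.0]
ft_force: [0.8, 0.2, 0.7]
opening: 0.815
grasp_force: 0.0
```

Request:
step_arm --commands '[{"dx":0,"dy":0,"dz":0,"ax":0,"ay":0,"az":0,"jaw":-0.4},{"dx":0,"dy":0,"dz":0,"ax":0,"ay":0,"az":0,"jaw":-0.6},{"dx":0,"dy":0,"dz":0,"ax":0,"ay":0,"az":0,"jaw":-1},{"dx":0,"dy":0,"dz":0,"ax":0,"ay":0,"az":0,"jaw":-1},{"dx":0,"dy":0,"dz":0,"ax":0,"ay":0,"az":0,"jaw":-1},{"dx":0,"dy":0,"dz":0,"ax":0,"ay":0,"az":0,"jaw":-1}]'

```text
time_s: 6.45
eef_pos: [0.4929, -0.1167, 0.1144]
ee_rot: [0.063, 0.998, -0.0, 0.001]
ft_force: [-0.8, 0.7, 5.7]
opening: 0.13
grasp_force: 58.6
```

```bash
python3 - <<'E'
from h import *
st()
E
```

```text
6.45 [-0.232  0.26  -0.207  1.102 -0.    -0.106] [ 0.4929 -0.1167  0.1144] yaw 3.0148 [ 6.34e-02  9.98e-01 -1.00e-04  6.00e-04] F [-0.8  0.7  5.7] T [-0.01  0.19  0.06] 0.13 58.603861927986145
```

Request:
step_arm --commands '[{"dx":0,"dy":0,"dz":0,"ax":0,"ay":0,"az":-0.12,"jaw":-1},{"dx":0,"dy":0,"dz":0,"ax":0,"ay":0,"az":-0.12,"jaw":-1},{"dx":0,"dy":0,"dz":0,"ax":0,"ay":0,"az":-0.12,"jaw":-1},{"dx":0,"dy":0,"dz":0,"ax":0,"ay":0,"az":-0.12,"jaw":-1},{"dx":0,"dy":0,"dz":0,"ax":0,"ay":0,"az":-0.12,"jaw":-1},{"dx":0,"dy":0,"dz":0,"ax":0,"ay":0,"az":-0.12,"jaw":-1}]'

```text
time_s: 7.2
eef_pos: [0.4931, -0.1171, 0.1144]
ee_rot: [-0.294, 0.956, -0.001, 0.001]
ft_force: [1.2, -3.8, 4.0]
opening: 0.134
grasp_force: 58.6
```

```bash
python3 - <<'E'
from h import *
st()
E
```

```text
7.2 [-2.330e-01  2.610e-01 -2.070e-01  1.102e+00 -1.000e-03 -8.290e-01] [ 0.4931 -0.1171  0.1144] yaw 3.7384 [-2.940e-01  9.558e-01 -7.000e-04  5.000e-04] F [ 1.2 -3.8  4. ] T [-0.75 -0.21 -0.08] 0.134 58.60280513763428
```

Request:
step_arm --commands '[{"dx":0,"dy":0,"dz":0,"ax":0,"ay":0,"az":-0.16,"jaw":-1},{"dx":0,"dy":0,"dz":0,"ax":0,"ay":0,"az":-0.16,"jaw":-1},{"dx":0,"dy":0,"dz":0,"ax":0,"ay":0,"az":-0.16,"jaw":-1},{"dx":0,"dy":0,"dz":0,"ax":0,"ay":0,"az":-0.16,"jaw":-1},{"dx":0,"dy":0,"dz":0,"ax":0,"ay":0,"az":-0.16,"jaw":-1},{"dx":0,"dy":0,"dz":0,"ax":0,"ay":0,"az":-0.16,"jaw":-1},{"dx":0,"dy":0,"dz":0,"ax":0,"ay":0,"az":-0.16,"jaw":-1},{"dx":0,"dy":0,"dz":0,"ax":0,"ay":0,"az":-0.16,"jaw":-1},{"dx":0,"dy":0,"dz":0,"ax":0,"ay":0,"az":-0.16,"jaw":-1},{"dx":0,"dy":0,"dz":0,"ax":0,"ay":0,"az":-0.16,"jaw":-1},{"dx":0,"dy":0,"dz":0,"ax":0,"ay":0,"az":-0.16,"jaw":-1},{"dx":0,"dy":0,"dz":0,"ax":0,"ay":0,"az":0,"jaw":-1}]'

```text
time_s: 8.7
eef_pos: [0.4947, -0.117, 0.1145]
ee_rot: [0.924, -0.383, 0.002, -0.0]
ft_force: [13.3, -1.9, -5.1]
opening: 0.134
grasp_force: 58.6
```

```bash
python3 - <<'E'
from h import *
st()
i=bot.camera("scene")
cv2.imwrite("pics/c3.png",cv2.resize(i[150:270,200:360],None,fx=3,fy=3))
o=bot.get_obs(); y=2*np.arctan2(o["ee_rot"][1],o["ee_rot"][0]); 
x=np.array([np.cos(y),np.sin(y)]); yy=np.array([np.sin(y),-np.cos(y)])
d=np.array([.279,.960]); print("jig y in tool:",d@x,d@yy)
E
```

```text
8.7 [-0.232  0.261 -0.206  1.1    0.    -2.588] [ 0.4947 -0.117   0.1145] yaw -0.7857 [ 9.238e-01 -3.828e-01  2.100e-03 -4.000e-04] F [13.3 -1.9 -5.1] T [-0.57 -2.62  0.04] 0.134 58.58873248100281
jig y in tool: -0.483488083982376 -0.8750315837997226
```

View pics/c3.png

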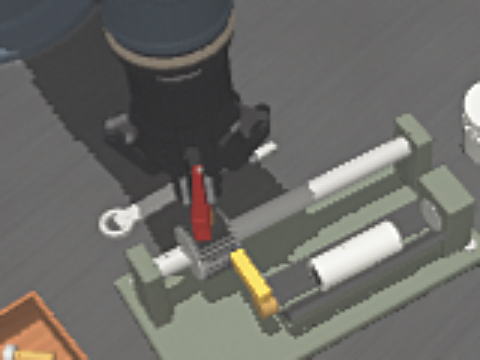

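Request:
step_arm --commands '[{"dx":-1.45,"dy":-2.62,"dz":0,"ax":0,"ay":0,"az":0,"jaw":-1},{"dx":-2.9,"dy":-5.25,"dz":0,"ax":0,"ay":0,"az":0,"jaw":-1},{"dx":-2.9,"dy":-5.25,"dz":0,"ax":0,"ay":0,"az":0,"jaw":-1},{"dx":-2.9,"dy":-5.25,"dz":0,"ax":0,"ay":0,"az":0,"jaw":-1},{"dx":-2.9,"dy":-5.25,"dz":0,"ax":0,"ay":0,"az":0,"jaw":-1},{"dx":-2.9,"dy":-5.25,"dz":0,"ax":0,"ay":0,"az":0,"jaw":-1},{"dx":-1.45,"dy":-2.62,"dz":0,"ax":0,"ay":0,"az":0,"jaw":-1},{"dx":-1.45,"dy":-2.62,"dz":0,"ax":0,"ay":0,"az":0,"jaw":-1},{"dx":0,"dy":0,"dz":0,"ax":0,"ay":0,"az":0,"jaw":-1}]'

```text
time_s: 9.88
eef_pos: [0.5056, -0.0797, 0.1145]
ee_rot: [0.923, -0.384, 0.002, -0.0]
ft_force: [12.1, -4.4, -3.4]
opening: 0.136
grasp_force: 58.7
```

```bash
python3 - <<'E'
from h import *
st()
p=bot.get_obs()["eef_pos"][:2]-[.4947,-.117]; print(p@[.279,.960],p@[.960,-.279])
for c in("top","scene"):
    bot.camera(c)
    for t in("pusher_face","pin_mid"):
        for r in bot.tip_of(t,c)[:1]: print(c,t,round(r["score"],2),w(r["point"],c).round(4))
E
```

```text
9.875 [-1.560e-01  2.680e-01 -1.960e-01  1.102e+00 -1.000e-03 -2.509e+00] [ 0.5056 -0.0797  0.1145] yaw -0.7883 [ 9.233e-01 -3.840e-01  2.100e-03 -2.000e-04] F [12.1 -4.4 -3.4] T [-0.83 -2.58 -0.01] 0.136 58.70421230792999
0.03888242760295308 5.50077970261232e-05
top pin_mid 0.55 [ 0.591  -0.0316  0.0578]
scene pusher_face 0.92 [ 0.5746 -0.0748  0.054 ]
scene pin_mid 0.63 [ 0.585  -0.0337  0.054 ]
```

Request:
step_arm --commands '[{"dx":-1.45,"dy":-2.62,"dz":0,"ax":0,"ay":0,"az":0,"jaw":-1},{"dx":-1.45,"dy":-2.62,"dz":0,"ax":0,"ay":0,"az":0,"jaw":-1},{"dx":-1.45,"dy":-2.62,"dz":0,"ax":0,"ay":0,"az":0,"jaw":-1},{"dx":-1.45,"dy":-2.62,"dz":0,"ax":0,"ay":0,"az":0,"jaw":-1},{"dx":-1.45,"dy":-2.62,"dz":0,"ax":0,"ay":0,"az":0,"jaw":-1},{"dx":-1.45,"dy":-2.62,"dz":0,"ax":0,"ay":0,"az":0,"jaw":-1},{"dx":-1.45,"dy":-2.62,"dz":0,"ax":0,"ay":0,"az":0,"jaw":-1},{"dx":-1.45,"dy":-2.62,"dz":0,"ax":0,"ay":0,"az":0,"jaw":-1},{"dx":-1.45,"dy":-2.62,"dz":0,"ax":0,"ay":0,"az":0,"jaw":-1},{"dx":-1.45,"dy":-2.62,"dz":0,"ax":0,"ay":0,"az":0,"jaw":-1},{"dx":-1.45,"dy":-2.62,"dz":0,"ax":0,"ay":0,"az":0,"jaw":-1},{"dx":0,"dy":0,"dz":0,"ax":0,"ay":0,"az":0,"jaw":-1}]'

```text
time_s: 11.68
eef_pos: [0.5148, -0.0483, 0.1145]
ee_rot: [0.923, -0.384, 0.002, 0.0]
ft_force: [12.6, -6.0, -4.1]
opening: 0.138
grasp_force: 58.8
```

```bash
cat >> h.py <<'E'
def sl():
    st(); o=bot.get_obs(); p=o["eef_pos"][:2]-[.4947,-.117]; print("slid",(p@[.279,.960]).round(4),"lat",(p@[.960,-.279]).round(4),"Fy",(o["ft_force"][:2]@[.279,.960]).round(1))
E
python3 - <<'E'
from h import *
sl()
for c in("top","scene"):
    bot.camera(c)
    for t in("pusher_face","pin_mid","anvil_face"):
        for r in bot.tip_of(t,c)[:1]: print(c,t,round(r["score"],2),w(r["point"],c).round(4))
E
```

```text
11.675 [-9.300e-02  2.780e-01 -1.830e-01  1.106e+00 -1.000e-03 -2.446e+00] [ 0.5148 -0.0483  0.1145] yaw -0.7887 [ 9.232e-01 -3.842e-01  2.200e-03  1.000e-04] F [12.6 -6.  -4.1] T [-1.42 -2.48  0.05] 0.138 58.803117871284485
slid 0.0715 lat 0.0001 Fy -2.2
top pin_mid 0.58 [ 0.5982 -0.003   0.0559]
scene pusher_face 0.93 [ 0.5833 -0.0442  0.0511]
scene pin_mid 0.8 [ 0.5931 -0.0076  0.0533]
scene anvil_face 0.93 [0.6075 0.0419 0.0572]
```

Request:
step_arm --commands '[{"dx":-0.97,"dy":-1.75,"dz":0,"ax":0,"ay":0,"az":0,"jaw":-1},{"dx":-0.97,"dy":-1.75,"dz":0,"ax":0,"ay":0,"az":0,"jaw":-1},{"dx":-0.97,"dy":-1.75,"dz":0,"ax":0,"ay":0,"az":0,"jaw":-1},{"dx":-0.97,"dy":-1.75,"dz":0,"ax":0,"ay":0,"az":0,"jaw":-1},{"dx":-0.73,"dy":-1.31,"dz":0,"ax":0,"ay":0,"az":0,"jaw":-1},{"dx":-0.73,"dy":-1.31,"dz":0,"ax":0,"ay":0,"az":0,"jaw":-1},{"dx":0,"dy":0,"dz":0,"ax":0,"ay":0,"az":0,"jaw":-1},{"dx":0,"dy":0,"dz":0,"ax":0,"ay":0,"az":0,"jaw":-1}]'

```text
time_s: 13.08
eef_pos: [0.5178, -0.038, 0.1145]
ee_rot: [0.923, -0.384, 0.002, 0.0]
ft_force: [11.9, -7.2, -3.9]
opening: 0.131
grasp_force: 58.8
```

```bash
python3 -c "
from h import *
sl()"
```

```text
13.075 [-7.200e-02  2.830e-01 -1.770e-01  1.107e+00 -2.000e-03 -2.425e+00] [ 0.5178 -0.038   0.1145] yaw -0.7889 [ 9.232e-01 -3.843e-01  2.200e-03  2.000e-04] F [11.9 -7.2 -3.9] T [-1.6  -2.51  0.12] 0.131 58.83037984371185
slid 0.0823 lat 0.0001 Fy -3.5
```

Still free; feel for contact in 1 mm rows.

Request:
step_arm --commands '[{"dx":-0.48,"dy":-0.87,"dz":0,"ax":0,"ay":0,"az":0,"jaw":-1},{"dx":-0.48,"dy":-0.87,"dz":0,"ax":0,"ay":0,"az":0,"jaw":-1},{"dx":-0.48,"dy":-0.87,"dz":0,"ax":0,"ay":0,"az":0,"jaw":-1},{"dx":0,"dy":0,"dz":0,"ax":0,"ay":0,"az":0,"jaw":-1}]'

```text
time_s: 13.58
eef_pos: [0.5186, -0.0352, 0.1145]
ee_rot: [0.923, -0.384, 0.002, 0.0]
ft_force: [11.2, -8.3, -3.6]
opening: 0.131
grasp_force: 58.8
```

```bash
python3 -c "
from h import *
sl()"
```

```text
13.575 [-6.600e-02  2.840e-01 -1.750e-01  1.108e+00 -2.000e-03 -2.419e+00] [ 0.5186 -0.0352  0.1145] yaw -0.7889 [ 9.232e-01 -3.843e-01  2.200e-03  3.000e-04] F [11.2 -8.3 -3.6] T [-1.74 -2.43  0.03] 0.131 58.842599987983704
slid 0.0852 lat 0.0001 Fy -4.9
```

Request:
step_arm --commands '[{"dx":-0.48,"dy":-0.87,"dz":0,"ax":0,"ay":0,"az":0,"jaw":-1},{"dx":-0.48,"dy":-0.87,"dz":0,"ax":0,"ay":0,"az":0,"jaw":-1},{"dx":0,"dy":0,"dz":0,"ax":0,"ay":0,"az":0,"jaw":-1}]'

```text
time_s: 13.95
eef_pos: [0.5187, -0.0346, 0.1145]
ee_rot: [0.923, -0.385, 0.002, 0.002]
ft_force: [9.2, -18.8, -1.1]
opening: 0.136
grasp_force: 59.2
```

```bash
python3 -c "
from h import *
sl()
for c in('top','scene'):
    i=bot.camera(c)
    for t in('pusher_face','pin_mid','anvil_face'):
        for r in bot.tip_of(t,c)[:1]: print(c,t,round(r['score'],2),w(r['point'],c).round(4))
cv2.imwrite('pics/c4.png',cv2.resize(i[170:270,260:380],None,fx=5,fy=5))
"
```

```text
13.95 [-0.064  0.285 -0.174  1.109 -0.005 -2.415] [ 0.5187 -0.0346  0.1145] yaw -0.7898 [ 0.923  -0.3847  0.0024  0.0017] F [  9.2 -18.8  -1.1] T [-3.97 -1.8   0.04] 0.136 59.151079058647156
slid 0.0858 lat 0.0001 Fy -15.5
top anvil_face 0.76 [0.6111 0.0431 0.0527]
scene pusher_face 0.58 [ 0.5893 -0.0286  0.0515]
scene pin_mid 0.69 [0.5947 0.0062 0.0512]
scene anvil_face 0.72 [0.6051 0.039  0.0613]
```

View pics/c4.png

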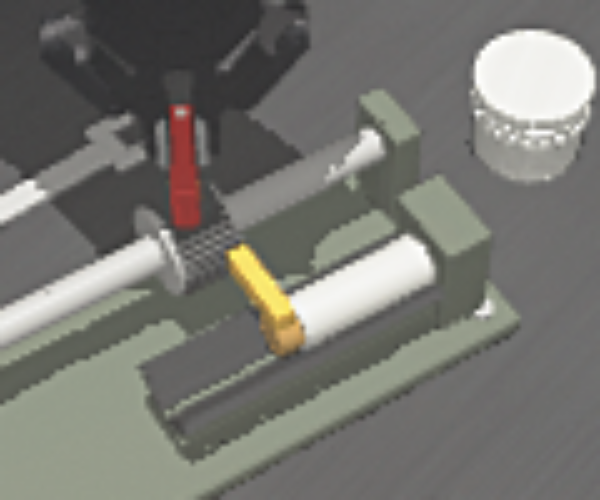

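Request:
step_arm --commands '[{"dx":-0.48,"dy":-0.87,"dz":0,"ax":0,"ay":0,"az":0,"jaw":-1},{"dx":-0.24,"dy":-0.44,"dz":0,"ax":0,"ay":0,"az":0,"jaw":-1},{"dx":0,"dy":0,"dz":0,"ax":0,"ay":0,"az":0,"jaw":-1},{"dx":0,"dy":0,"dz":0,"ax":0,"ay":0,"az":0.1,"jaw":-1},{"dx":0,"dy":0,"dz":0,"ax":0,"ay":0,"az":0.12,"jaw":-1},{"dx":0,"dy":0,"dz":0,"ax":0,"ay":0,"az":0.14,"jaw":-1},{"dx":0,"dy":0,"dz":0,"ax":0,"ay":0,"az":0.14,"jaw":-1}]'

```text
time_s: 15.22
eef_pos: [0.5184, -0.0346, 0.1144]
ee_rot: [0.797, -0.603, 0.003, 0.002]
ft_force: [2.0, -29.3, 2.8]
opening: 0.13
grasp_force: 59.7
```

```bash
python3 -c "
from h import *
sl()"
```

```text
15.225 [-0.062  0.285 -0.174  1.11  -0.007 -1.908] [ 0.5184 -0.0346  0.1144] yaw -1.2953 [ 0.7975 -0.6033  0.0031  0.0024] F [  2.  -29.3   2.8] T [-6.17 -0.49  0.1 ] 0.13 59.69449281692505
slid 0.0857 lat -0.0002 Fy -27.6
```

Request:
step_arm --commands '[{"dx":0,"dy":0,"dz":0,"ax":0,"ay":0,"az":0.16,"jaw":-1},{"dx":0,"dy":0,"dz":0,"ax":0,"ay":0,"az":0.16,"jaw":-1},{"dx":0,"dy":0,"dz":0,"ax":0,"ay":0,"az":0.16,"jaw":-1},{"dx":0,"dy":0,"dz":0,"ax":0,"ay":0,"az":0.16,"jaw":-1},{"dx":0,"dy":0,"dz":0,"ax":0,"ay":0,"az":0.16,"jaw":-1},{"dx":0,"dy":0,"dz":0,"ax":0,"ay":0,"az":0.16,"jaw":-1}]'

```text
time_s: 15.98
eef_pos: [0.5175, -0.0344, 0.1144]
ee_rot: [-0.428, 0.904, -0.003, -0.001]
ft_force: [-4.6, -27.3, 8.3]
opening: 0.135
grasp_force: 60.5
```

```bash
python3 -c "
from h import *
sl()"
```

```text
15.975 [-0.062  0.285 -0.174  1.111 -0.007 -0.947] [ 0.5175 -0.0344  0.1144] yaw 4.0272 [-0.4285  0.9035 -0.0033 -0.0014] F [ -4.6 -27.3   8.3] T [-5.74  0.98  0.09] 0.135 60.50222396850586
slid 0.0856 lat -0.0012 Fy -27.5
```

Request:
step_arm --commands '[{"dx":0,"dy":0,"dz":0,"ax":0,"ay":0,"az":0.15,"jaw":-1},{"dx":0,"dy":0,"dz":0,"ax":0,"ay":0,"az":0.15,"jaw":-1},{"dx":0,"dy":0,"dz":0,"ax":0,"ay":0,"az":0.15,"jaw":-1},{"dx":0,"dy":0,"dz":0,"ax":0,"ay":0,"az":0.15,"jaw":-1},{"dx":0,"dy":0,"dz":0,"ax":0,"ay":0,"az":0.15,"jaw":-1},{"dx":0,"dy":0,"dz":0,"ax":0,"ay":0,"az":0.15,"jaw":-1},{"dx":0,"dy":0,"dz":0,"ax":0,"ay":0,"az":0.1,"jaw":-1},{"dx":0,"dy":0,"dz":0,"ax":0,"ay":0,"az":0,"jaw":-1}]'

```text
time_s: 16.98
eef_pos: [0.5171, -0.0335, 0.1143]
ee_rot: [0.055, 0.998, -0.003, 0.0]
ft_force: [-5.7, -21.4, 10.0]
opening: 0.132
grasp_force: 60.8
```

```bash
python3 -c "
from h import *
sl()
i=bot.camera('scene')
cv2.imwrite('pics/c5.png',cv2.resize(i[170:270,260:380],None,fx=5,fy=5))
"
```

```text
16.975 [-0.061  0.284 -0.175  1.112 -0.005  0.049] [ 0.5171 -0.0335  0.1143] yaw 3.0313 [ 5.510e-02  9.985e-01 -2.700e-03  1.000e-04] F [ -5.7 -21.4  10. ] T [-4.44  1.41 -0.14] 0.132 60.82551419734955
slid 0.0864 lat -0.0018 Fy -22.1
```

View pics/c5.png

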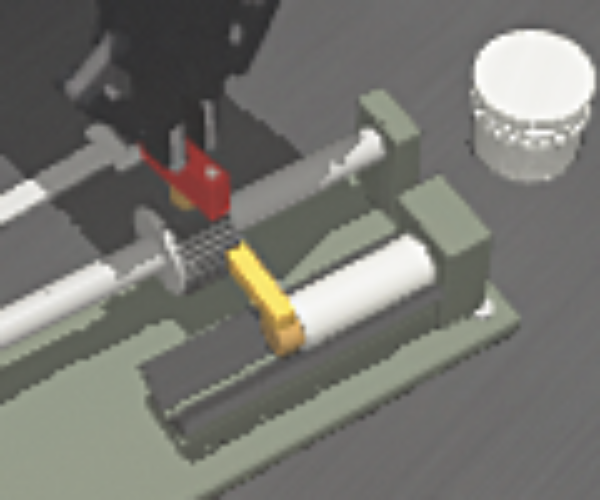

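Request:
step_arm --commands '[{"dx":0,"dy":0,"dz":0,"ax":0,"ay":0,"az":0.06,"jaw":-1},{"dx":0,"dy":0,"dz":0,"ax":0,"ay":0,"az":0.06,"jaw":-1},{"dx":0,"dy":0,"dz":0,"ax":0,"ay":0,"az":0,"jaw":-1}]'

```text
time_s: 17.4
eef_pos: [0.5171, -0.0334, 0.1143]
ee_rot: [0.115, 0.993, -0.003, 0.0]
ft_force: [-6.9, -19.8, 9.9]
opening: 0.136
grasp_force: 60.8
```

```bash
python3 -c "
from h import *
sl()"
```

```text
17.4 [-0.061  0.284 -0.175  1.112 -0.005  0.168] [ 0.5171 -0.0334  0.1143] yaw 2.9121 [ 1.145e-01  9.934e-01 -2.600e-03  2.000e-04] F [ -6.9 -19.8   9.9] T [-4.28  1.34 -0.01] 0.136 60.8080780506134
slid 0.0865 lat -0.0018 Fy -21.0
```

Request:
step_arm --commands '[{"dx":0,"dy":-1,"dz":0,"ax":0,"ay":0,"az":0,"jaw":-1},{"dx":0,"dy":-1,"dz":0,"ax":0,"ay":0,"az":0,"jaw":-1},{"dx":0,"dy":0,"dz":0,"ax":0,"ay":0,"az":0,"jaw":-1}]'

```text
time_s: 17.77
eef_pos: [0.5171, -0.0339, 0.1144]
ee_rot: [0.114, 0.994, -0.001, 0.0]
ft_force: [-3.3, -7.8, 8.2]
opening: 0.137
grasp_force: 60.6
```

```bash
python3 -c "
from h import *
sl()"
```

```text
17.775 [-0.064  0.284 -0.175  1.111 -0.002  0.164] [ 0.5171 -0.0339  0.1144] yaw 2.914 [ 1.136e-01  9.935e-01 -1.000e-03  4.000e-04] F [-3.3 -7.8  8.2] T [-1.78  0.75 -0.04] 0.137 60.596163868904114
slid 0.086 lat -0.0017 Fy -8.5
```

Request:
step_arm --commands '[{"dx":0,"dy":-0.5,"dz":0,"ax":0,"ay":0,"az":0,"jaw":-0.5},{"dx":0,"dy":0,"dz":0,"ax":0,"ay":0,"az":0,"jaw":0},{"dx":0,"dy":0,"dz":0,"ax":0,"ay":0,"az":0,"jaw":0.5},{"dx":0,"dy":0,"dz":0,"ax":0,"ay":0,"az":0,"jaw":0.5},{"dx":0,"dy":0,"dz":-10,"ax":0,"ay":0,"az":0,"jaw":0.5},{"dx":0,"dy":0,"dz":-30,"ax":0,"ay":0,"az":0,"jaw":0.5},{"dx":0,"dy":0,"dz":-40,"ax":0,"ay":0,"az":0,"jaw":0.5},{"dx":30,"dy":0,"dz":-30,"ax":0,"ay":0,"az":0,"jaw":0.5},{"dx":40,"dy":0,"dz":-20,"ax":0,"ay":0,"az":0,"jaw":0.5},{"dx":40,"dy":0,"dz":0,"ax":0,"ay":0,"az":0,"jaw":0.5},{"dx":0,"dy":0,"dz":0,"ax":0,"ay":0,"az":0,"jaw":0.5}]'

```text
time_s: 19.15
eef_pos: [0.4082, -0.0081, 0.2452]
ee_rot: [0.113, 0.994, 0.0, 0.001]
ft_force: [0.9, -1.1, 0.1]
opening: 0.75
grasp_force: 0.0
```

```bash
python3 -c "
from h import *
st()
for c in('top','scene'):
    i=bot.camera(c)
    for t in('screw_wing','pusher_face','pin_mid','anvil_face','wrench'):
        for r in bot.tip_of(t,c)[:1]: print(c,t,round(r['score'],2),w(r['point'],c).round(4))
cv2.imwrite('pics/c6.png',cv2.resize(i[160:270,240:380],None,fx=5,fy=5,interpolation=2))
"
```

```text
19.15 [-0.02   0.018 -0.157  1.393  0.     0.206] [ 0.4082 -0.0081  0.2452] yaw 2.9154 [1.129e-01 9.936e-01 1.000e-04 1.000e-03] F [ 0.9 -1.1  0.1] T [-0.03 -0.02  0.  ] 0.75 0.0
top screw_wing 0.56 [ 0.5171 -0.0347  0.1279]
top pusher_face 0.68 [ 0.5953 -0.0303  0.055 ]
top pin_mid 0.81 [0.6045 0.0081 0.0535]
top anvil_face 0.9 [0.6162 0.0421 0.0514]
scene pusher_face 0.59 [ 0.5831 -0.0302  0.0528]
scene pin_mid 0.7 [0.5949 0.005  0.0554]
scene anvil_face 0.64 [0.6108 0.0425 0.0563]
scene wrench 0.63 [ 0.3883 -0.0519 -0.0019]
```

View pics/c6.png

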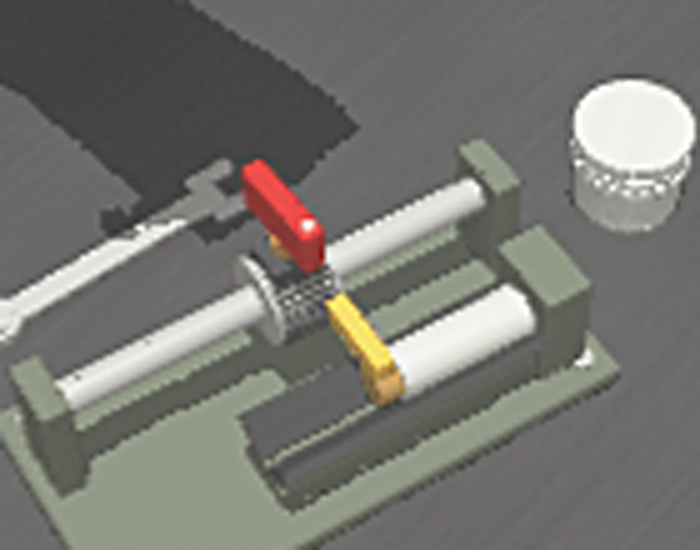

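The picture shows the wing square across the bar, with its dot at the +x end near (308,226). The pusher is against the pin near (395,380), the pin is against the anvil near (530,300), and the piston and wrench haven't moved.

```bash
python3 -c "
from workcell import bot
print(bot.sign_off())"
```

```text
the job is handed in; nothing more can be done
None
```

The pin is clamped and the job is handed in; no verdict came back. I loosened the screw, slid the collar until it pushed the pin against the anvil, screwed the wing down to about 0.05 rad and moved the arm clear. The piston and wrench had not moved in the last picture; the arm never went near the screwdriver and only passed high over the tray, but I did not check those two again.

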